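# Lay out the sprouting trial

## Task

Lay out the sprouting trial, with left, right and behind as the robot at its base sees them, looking out over the bench. On the dark plank stand the sprouted corm in the socket to the left of the violet stake and the bare corm in the socket to its right; on the pale plank stand the blue riser in the socket behind the yellow stake (the far side from the robot), with the white logger centred on top of the riser. Everything ends upright and let go, and the green jar stays where it stands.

Things in the scene. Friction and masses are not known exactly. Their poses are not given: they have to be found in the camera images.
- corm_sprouted: Loose flower bulb (corm), light tan, round, with three pale thin sprouts on top. 45 mm in diameter (full width from 18 to 30 mm up, narrowing to a flat 30 mm foot), 41 mm high without the sprouts, about 65 mm with them; about 35 g, rigid. Origin: centre of its foot; z up. Which one stands where on the bench changes from start to start.
- corm_bare: Loose flower bulb (corm), dark red-brown, same shape and size as the sprouted one (45 mm in diameter, full width 18 to 30 mm up, 41 mm high, flat 30 mm foot, about 35 g) but with no sprouts, only a small light disc on top. Origin: centre of its foot; z up. Which one stands where on the bench changes from start to start.
- riser: Loose upright blue-painted drum, 48 mm in diameter and 40 mm high, flat top, about 60 g. Origin: centre of its underside; z up. Which one stands where on the bench changes from start to start.
- logger: Loose climate logger: a white upright puck 44 mm in diameter and 28 mm high with a black display and a tiny green lamp on top, about 50 g. Origin: centre of its underside; z up. Its turn about z does not matter. Which one stands where on the bench changes from start to start.
- plank_dark: Fixed dark wooden plank, 85 (x) by 210 (y) by 16 mm, violet stake in the middle (head 20 mm wide, top 54 mm up) and two round cork-lined sockets: left of the stake at own y = +65 mm, right at y = -65 mm. Sockets are 55 mm wide, 6 mm deep, floor 10 mm above the bench. Origin: centre of its underside, on the bench; own x points away from the robot, y to its left, within 20 degrees.
- plank_pale: Fixed pale wooden plank, 210 (x) by 85 (y) by 16 mm, yellow stake in the middle (head 20 mm wide, top 54 mm up) and two round sockets with black floors: behind the stake at own x = +65 mm, in front at x = -65 mm (spare). Sockets are 55 mm wide, 6 mm deep, floor 10 mm above the bench. Origin and axes as for the dark plank; the two planks may swap sides of the bench.
- jar: Loose bystander among the things: small green glass jar with a steel cap, 40 mm in diameter, 55 mm high. Origin: centre of its underside. Must be left alone.

How it is judged:
By the outcome, as a careful person would: the job done as asked, in the order asked, and still so for the second after the job is handed in, with the robot touching nothing.
It also fails if it takes over 93 s, if anything falls off the work surface, if the arm or the gripper's body presses on something with over 40 N, if the wrist force passes 120 N, or if a joint passes its speed limit or range.

## Robot

A 6-joint arm with a two-finger parallel gripper is mounted at the origin on the work surface. World frame = base frame: x ahead of the robot, y to its left, z up, the work surface at z = 0. Lengths are in m, angles in rad, forces in N, time in s.
With the tool pointing down it reaches from about 0.35 to 0.85 m from the base axis. Payload 8.1 kg.
Tool frame: the origin (TCP) lies at the very end of the fingers, on their centre line; the grasp point (between the pads) lies 19 mm behind it; z points along the fingers, y is the line along which they close (so a half turn about z gives the same grasp; the last joint's range is limited). The gripper opens to 85 mm and grips with 20 to 120 N. Pads are 22 mm wide; open, the fingers measure 114 mm over their backs; the gripper's body (76 mm by 85 mm) begins 54 mm behind the grasp point. The pads swing forward as they close: fully open they stand 13 mm farther back than shut.
Start: joints at [1.237, 0.13, 1.488, -0, 1.523, -0.085], TCP at [0.148, 0.582, 0.231] pointing down, gripper open.
Joint ranges: [-2.96, 2.96], [-0.89, 2.26], [0.02, 2.5], [-1.34, 4.48], [0, 2.73], [-2.66, 2.66]. Speed limits (rad/s): [2.39, 2.39, 2.79, 3.14, 3.14, 3.14].

## Interface

Orientations are given as [roll, pitch, yaw] about the fixed x, y, z axes, in that order (R = Rz(yaw) Ry(pitch) Rx(roll)).
In Python, from plant import arm gives the robot as it stands.
- The arm moves only by the tool apply_moves, never from a script. Its argument "motion" is a list of rows, each a list of 6 numbers: the shift along the tool's x, y, z in mm, then the turn, a rotation vector about the tool's x, y, z in degrees. A call has 1 to 8 rows; each row is the pose to reach, as a shift and turn from the pose commanded when the call began, along the tool's axes at that moment; what a row does not reach only later rows make up. A row lasts 1/12 s, in which the tool goes at most 41.7 mm and 7.16 degrees, less where a joint would pass 70% of its speed; a pose out of reach is approached as far as the arm can. A call with a gripper value outside its range is refused whole. "gripper" is the opening, from 0 (shut) to 1 (fully open), set as the call begins (left out, the last holds). The fingers move at their own pace and stop on an object; "force" is the grip in N (left out, the last holds). Time passes only in rows, so rows that repeat a pose let the fingers close. It gives the time, the measured TCP pose, the force, the opening and the grip force at its end, in the units of the state.
- arm.get_state(): the state, without advancing time (a new reading comes with each control period).
- arm.snapshot(name): name is "scene" or "top" or "wrist"; returns (picture, depth): 400x640x3 uint8, red, green, blue; 400x640 float32, m along the optical axis (not along the pixel's ray), 0 where there is no reading.
- arm.camera_params(name): a dict with "mtx" (3x3 intrinsics, pixels), "k1" (the pictures are not rectified: a ray, as slopes to the right and down, at radius r is drawn at 1 + k1 r^2 times it, then the intrinsics apply), "R" (3x3) and "t" (3): a world point X has camera coordinates R X + t. Camera axes: x right, y down, z forward; pixel columns grow to the right and rows downward; lengths in m; the calibration is good to about 2 mm. A picture is of the moment at which its call begins: read the wrist's pose just before it. camera_params takes no time and is no camera call; for the wrist camera it gives the pose at the moment of the call.
- arm.close_job(): hands the job in; it is judged then, once.
The state is a dict: "clock": time; "qpos": joint angles; "qvel": joint speeds; "tau": joint torques, N m; "tool_pos": TCP position; "tcp_rot": TCP orientation; "contact_force": force on the tool from outside, world axes, zero at the start; "torque": the same for the moment, N m; "width": opening from 0.0 (shut) to 1.0 (fully open); "grip_force": force on a finger pad.
Only numpy, scipy, OpenCV 4.12 (cv2) and the standard library are available. Lean on these libraries where they do the work, as an engineer would, in place of code of your own. Each camera call takes 0.05 s, during which the arm holds its last target. There are 200 camera calls.

## Working session

There is one attempt and no reset: what is moved stays moved. The work goes in short steps, Python scripts to look and compute and a tool call to move; the robot and the scene stay as the last step left them, time stands still between calls to the robot, and variables do not carry over. Pictures are saved under pics/ and viewed, at most 14 in all, crops included, and the job is handed in when it is done.

Besides the shell and the picture viewer there is one more tool, called as a command line: name --pt "numbers of a row" for each row, then --argument value for the rest. apply_moves: Moves the arm, as the interface text tells. Its arguments: {"type":"object","properties":{"motion":{"type":"array","items":{"type":"array","items":{"type":"number"}}},"gripper":{"type":"number"},"force":{"type":"number"}},"required":["motion"]}

```bash
ls; mkdir -p pics; python3 - <<'E'
from plant import arm
import cv2
for n in("top","scene"):
    p,d=arm.snapshot(n); cv2.imwrite(f"pics/{n}0.png",p[:,:,::-1])
    c=arm.camera_params(n); print(n,c,d.min(),d.max())
print(arm.get_state())
E
```

```text
pics
top {'mtx': array([[482.49906045,   0.        , 326.20403208],
       [  0.        , 482.49906045, 197.28233714],
       [  0.        ,   0.        ,   1.        ]]), 'k1': -0.08788784071688725, 'R': array([[ 2.20593654e-02, -9.99756644e-01, -1.94448888e-04],
       [-9.85672661e-01, -2.17160735e-02, -1.67265709e-01],
       [ 1.67220781e-01,  3.88143834e-03, -9.85911834e-01]]), 't': array([-0.00900663,  0.55817842,  0.868928  ])} 0.0 1.8724837
scene {'mtx': array([[498.96304279,   0.        , 313.28001409],
       [  0.        , 498.96304279, 201.83298126],
       [  0.        ,   0.        ,   1.        ]]), 'k1': 0.03863044642666633, 'R': array([[ 0.49709205,  0.86747186,  0.01980056],
       [ 0.59879921, -0.32643956, -0.73135266],
       [-0.62796417,  0.37540616, -0.68171198]]), 't': array([-0.29488365, -0.30054317,  1.51660541])} 0.0 3.999694
{'clock': 0.1, 'qpos': array([ 1.23658902e+00,  1.31082221e-01,  1.48918152e+00, -2.17961970e-06,
        1.52299286e+00, -8.53765236e-02]), 'qvel': array([-0.00030574, -0.00168883, -0.00272357, -0.00053926,  0.00122047,
       -0.00029646]), 'tau': array([ 8.56979314e-04, -5.70950782e+01, -5.01940405e+01, -2.60245597e-04,
        8.16624379e-03, -4.63471480e-06]), 'tool_pos': array([0.14756485, 0.58105947, 0.23034525]), 'tcp_rot': array([-3.13993458e+00, -1.39720724e-04,  2.89276186e+00]), 'contact_force': array([0.02237015, 0.27397888, 0.61262519]), 'torque': array([ 0.00675813,  0.05054426, -0.02850296]), 'grip_force': 0.0, 'width': 0.9992549613758691}
```

View pics/top0.png

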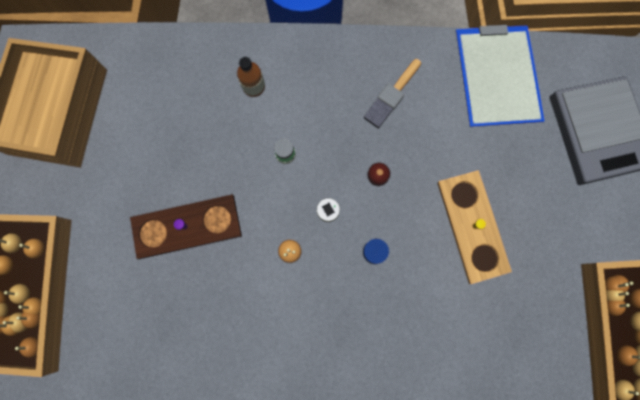

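View pics/scene0.png

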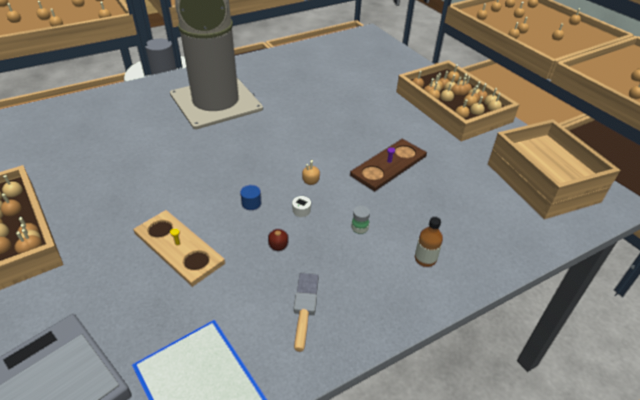

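Top view (up = away from robot, left = robot's left): dark plank with violet stake at (180,225), sockets (153,234) and (217,219). The pale plank has its yellow stake at (481,225) and its far socket at (464,194). Loose things: sprouted corm (289,251), logger (328,210), bare corm (379,174), riser (376,251), jar (285,150). The scene view agrees.

```bash
cat > h.py <<'E'
import numpy as np, cv2
from plant import arm
from scipy.spatial.transform import Rotation as Ro
def rays(c,uv):
    K=c["mtx"];uv=np.asarray(uv,float).reshape(-1,2)
    m=np.c_[(uv[:,0]-K[0,2])/K[0,0],(uv[:,1]-K[1,2])/K[1,1]]; s=m.copy()
    for _ in range(8): s=m/(1+c["k1"]*(s**2).sum(1,keepdims=True))
    return np.c_[s,np.ones(len(s))]
def cast(c,uv,z):
    d=rays(c,uv)@c["R"]; o=-c["R"].T@c["t"]
    return o+d*((z-o[2])/d[:,2])[:,None]
def cloud(c,uv,dep):
    return (rays(c,uv)*np.asarray(dep).reshape(-1,1)-c["t"])@c["R"]
def blob(m,near,rad=40):
    """the mask's connected piece of >20 px nearest to a pixel"""
    n,l,s,ce=cv2.connectedComponentsWithStats(m.astype(np.uint8))
    k=[i for i in range(1,n) if s[i,4]>20]
    if not k: return None
    i=min(k,key=lambda i:np.hypot(*(ce[i]-near)))
    return (l==i) if np.hypot(*(ce[i]-near))<rad else None
def go(target,yaw):
    """shift (mm) & turn (deg) in tool axes from the present pose to a TCP target, tool down"""
    s=arm.get_state();R=Ro.from_euler("xyz",s["tcp_rot"])
    T=Ro.from_euler("xyz",[np.pi,0,yaw])
    return np.round(R.inv().apply(np.array(target)-s["tool_pos"])*1e3,1),np.round(np.degrees((R.inv()*T).as_rotvec()),1)
E
python3 - <<'E'
from h import *
p,d=arm.snapshot("top");c=arm.camera_params("top")
H=cv2.cvtColor(p,cv2.COLOR_RGB2HSV);h,s,v=[H[...,i].astype(int) for i in range(3)]
vv,uu=np.mgrid[:400,:640]
P=cloud(c,np.c_[uu.ravel(),vv.ravel()],d.ravel()).reshape(400,640,3)
for n,m,near,z,h0 in [("sprouted",(h<25)&(s>100),(289,251),.024,.041),("bare",(s>100)&((h<15)|(h>165)),(379,174),.024,.041),
  ("riser",(h>100)&(h<130)&(s>140),(376,251),.02,.04),("logger",(s<60)&(v>160),(328,210),.014,.028),
  ("violet",(h>130)&(h<160)&(s>100),(180,225),.05,.054),("yellow",(h>20)&(h<35)&(s>200),(481,225),.05,.054),("jar",(abs(uu-285)<15)&(abs(vv-150)<16)&(P[...,2]>.01),(285,150),.027,.055)]:
    b=blob(m,near)
    if b is None: print(n,None);continue
    uv=np.argwhere(b)[:,::-1]; Q=P[b]; t=Q[Q[:,2]>np.percentile(Q[:,2],90)-.006]
    print(n,len(uv),uv.mean(0).round(1),"ray",cast(c,uv.mean(0),z)[0].round(4),"size",(np.ptp(cast(c,uv,z),0)[:2]*1e3).round(),"maxz",np.percentile(Q[:,2],95).round(4),"topc",t.mean(0).round(4))
for n,x0,x1,y0,y1 in [("dark",120,255,185,268),("pale",430,520,160,295)]:
    r=(uu>x0)&(uu<x1)&(vv>y0)&(vv<y1)&(P[...,2]>.009)&(P[...,2]<.022)
    b=blob(r,((x0+x1)/2,(y0+y1)/2))
    Q=P[b]; rect=cv2.minAreaRect((Q[:,:2]*1000).astype(np.float32)); print(n,rect,np.median(Q[:,2]))
for n,uv in [("dL",(153,234)),("dR",(217,219.5)),("pB",(464,194)),("pF",(484.5,258))]:
    print(n,cast(c,uv,.012)[0].round(4))
E
```

```text
sprouted 363 [289.4 250.5] ray [0.4572 0.0716 0.024 ] size [40. 41.] maxz 0.0414 topc [0.4561 0.0704 0.0379]
bare 312 [378.5 173.3] ray [ 0.6122 -0.0983  0.024 ] size [38. 37.] maxz 0.0413 topc [ 0.6085 -0.0976  0.0445]
riser 451 [375.6 251. ] ray [ 0.4603 -0.0939  0.02  ] size [44. 44.] maxz 0.0408 topc [ 0.4592 -0.0923  0.0384]
logger 311 [327.9 208.7] ray [ 5.412e-01 -4.000e-04  1.400e-02] size [44. 43.] maxz 0.0288 topc [ 0.5372 -0.0008  0.0328]
violet 122 [179.  223.9] ray [0.5005 0.2803 0.05  ] size [21. 26.] maxz 0.0547 topc [0.4986 0.2765 0.0628]
yellow 63 [479.9 223.7] ray [ 0.5135 -0.2886  0.05  ] size [14. 18.] maxz 0.0554 topc [ 0.5115 -0.2834  0.0664]
jar 409 [284.4 151. ] ray [0.6526 0.088  0.027 ] size [49. 42.] maxz 0.0562 topc [0.6509 0.0874 0.0564]
dark ((500.23370361328125, 280.796142578125), (86.03059387207031, 210.499267578125), 13.767135620117188) 0.01408296769703932
pale ((513.1384887695312, -288.90087890625), (210.859619140625, 87.73335266113281), 16.98528480529785) 0.01391165419623316
dL [0.4833 0.343  0.012 ]
dR [0.5152 0.2171 0.012 ]
pB [ 0.5768 -0.2704  0.012 ]
pF [ 0.4508 -0.3081  0.012 ]
```

```bash
python3 -c "
from h import *
print(go([.457,.071,.15],np.radians(104)))"
```

```text
(array([-425.5, -418.1,   81. ]), array([-0.1,  0. , 61.7]))
```

apply_moves --pt "-28 -28 5 0 0 7" --pt "-56 -56 11 0 0 14" --pt "-84 -84 17 0 0 21" --pt "-112 -112 23 0 0 28" --pt "-140 -140 29 0 0 35" --pt "-168 -168 35 0 0 42" --pt "-196 -196 41 0 0 49" --pt "-224 -224 47 0 0 56" --gripper 1 --force 30

```text
clock: 0.82
tool_pos: [0.31, 0.3075, 0.1838]
tcp_rot: [3.141, 0.0, 1.91]
contact_force: [1.1, 1.0, -0.2]
width: 1.003
grip_force: 0.0
```

```bash
python3 -c "
from h import *
print(go([.457,.071,.15],np.radians(104)),arm.get_state()['clock'])"
```

```text
(array([-271.9,   60. ,   33.8]), array([0. , 0. , 5.4])) 0.8167
```

apply_moves --pt "-38 8 5 0 0 5.4" --pt "-76 17 10 0 0 5.4" --pt "-114 26 15 0 0 5.4" --pt "-152 34 20 0 0 5.4" --pt "-190 43 25 0 0 5.4" --pt "-228 51 30 0 0 5.4" --pt "-272 60 34 0 0 5.4" --pt "-272 60 34 0 0 5.4"

```text
clock: 1.48
tool_pos: [0.46, 0.068, 0.1496]
tcp_rot: [-3.141, 0.002, 1.817]
contact_force: [-0.2, 0.6, -0.3]
width: 0.995
grip_force: 0.0
```

```bash
python3 -c "
from h import *
print(go([.457,.071,.15],np.radians(104)))
c=arm.camera_params('wrist');p,d=arm.snapshot('wrist');cv2.imwrite('pics/w1.png',p[:,:,::-1])
print(c['mtx'],c['k1'],-c['R'].T@c['t'],c['R'])
"
```

```text
(array([ 3.6, -2.2, -0.4]), array([-0. ,  0.1,  0.1]))
[[336.02389158   0.         316.23623492]
 [  0.         336.02389158 203.69814924]
 [  0.           0.           1.        ]] -0.015652417985765055 [0.44363399 0.1326036  0.29175705] [[ 9.69815426e-01  2.43839313e-01 -6.54297964e-04]
 [ 2.35507962e-01 -9.35977170e-01  2.61692067e-01]
 [ 6.31984059e-02 -2.53947096e-01 -9.65151197e-01]]
```

View pics/w1.png

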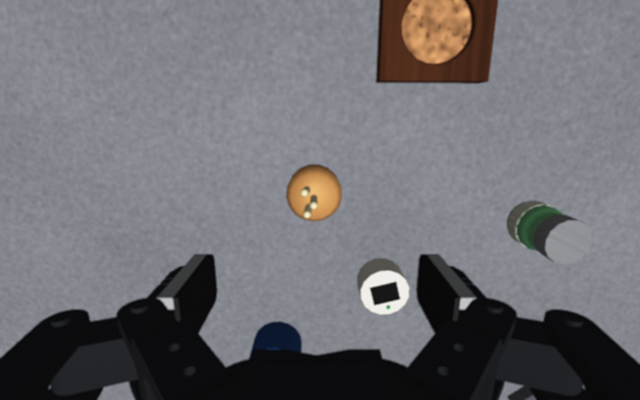

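The wrist view shows the sprouted corm at (314,192), the dark plank's right socket at (437,27), the logger at (384,290) and the jar at (550,232).

```bash
cat >> h.py <<'E'
def hsv(p):
    H=cv2.cvtColor(p,cv2.COLOR_RGB2HSV);return [H[...,i].astype(int) for i in range(3)]
def silh(m,c,near,z,rad=60):
    b=blob(m,near,rad); 
    if b is None: return None
    q=np.argwhere(b)[:,::-1]; (x,y),r=cv2.minEnclosingCircle(q.astype(np.float32))
    return dict(px=q.mean(0).round(1),mean=cast(c,q.mean(0),z)[0].round(4),circ=cast(c,(x,y),z)[0].round(4),size=(np.ptp(cast(c,q,z),0)[:2]*1e3).round(1))
E
python3 - <<'E'
from h import *
c=arm.camera_params('wrist');p,d=arm.snapshot('wrist');h,s,v=hsv(p)
print(silh((h<25)&(s>100),c,(314,192),.024))
print(silh((h<25)&(s>110)&(v>120),c,(437,27),.010))
print(go([.457,.071,.15],np.radians(104)))
E
```

```text
{'px': array([315. , 194.4]), 'mean': array([0.4571, 0.0717, 0.024 ]), 'circ': array([0.4566, 0.0709, 0.024 ]), 'size': array([43.9, 46.2])}
{'px': array([436.2,  30.7]), 'mean': array([0.5167, 0.2163, 0.01  ]), 'circ': array([0.5179, 0.217 , 0.01  ]), 'size': array([53.2, 50.6])}
(array([-0.6, -1.4, -0.2]), array([-0.1, -0. ,  0.1]))
```

apply_moves --pt "-0.5 -1.4 35 0 0 0" --pt "-0.5 -1.4 70 0 0 0" --pt "-0.5 -1.4 100 0 0 0" --pt "-0.5 -1.4 120 0 0 0" --pt "-0.5 -1.4 134 0 0 0" --pt "-0.5 -1.4 142.5 0 0 0" --pt "-0.5 -1.4 142.5 0 0 0" --pt "-0.5 -1.4 142.5 0 0 0"

```text
clock: 2.25
tool_pos: [0.4566, 0.0735, 0.0081]
tcp_rot: [-3.141, -0.0, 1.822]
contact_force: [0.5, -0.3, -0.2]
width: 1.003
grip_force: 0.0
```

apply_moves --pt "0 0 0 0 0 0" --pt "0 0 0 0 0 0" --pt "0 0 0 0 0 0" --pt "0 0 0 0 0 0" --pt "0 0 0 0 0 0" --pt "0 0 0 0 0 0" --gripper 0 --force 30

```text
clock: 2.75
tool_pos: [0.4578, 0.0728, 0.009]
tcp_rot: [3.14, 0.0, 1.821]
contact_force: [-2.3, -0.1, 7.1]
width: 0.508
grip_force: 30.1
```

apply_moves --pt "0 0 -15 0 0 0" --pt "0 0 -45 0 0 0" --pt "0 0 -80 0 0 0" --pt "0 0 -100 0 0 0" --pt "0 0 -100 0 0 0"

```text
clock: 3.17
tool_pos: [0.4607, 0.0728, 0.1138]
tcp_rot: [3.132, 0.002, 1.821]
contact_force: [0.5, -0.1, 0.0]
width: 0.504
grip_force: 31.0
```

```bash
python3 -c "
from h import *
print(go([.484,.3435,.109],np.radians(104)),arm.get_state()['width'],arm.get_state()['grip_force'])"
```

```text
(array([256.5,  89.6,   5.2]), array([0.5, 0.1, 0.3])) 0.5043164001884587 30.97773608395073
```

apply_moves --pt "30 10 0 0 0 0" --pt "68 24 0 0 0 0" --pt "106 37 0 0 0 0" --pt "144 50 0 0 0 0" --pt "182 63 0 0 0 0" --pt "220 77 0 0 0 0" --pt "246 86 0 0 0 0" --pt "256 89 0 0 0 0"

```text
clock: 3.83
tool_pos: [0.479, 0.3465, 0.1072]
tcp_rot: [3.141, -0.001, 1.824]
contact_force: [0.6, -0.0, -0.3]
width: 0.507
grip_force: 31.0
```

apply_moves --pt "0 0 0 0 0 0" --pt "0 0 0 0 0 0" --pt "0 0 0 0 0 0"

```text
clock: 4.08
tool_pos: [0.4794, 0.3413, 0.1072]
tcp_rot: [-3.14, 0.001, 1.82]
contact_force: [-0.8, -0.2, -0.8]
width: 0.51
grip_force: 31.0
```

```bash
python3 -c "
from h import *
print(go([.484,.3435,.019],np.radians(104)))
c=arm.camera_params('wrist');p,d=arm.snapshot('wrist');cv2.imwrite('pics/w2.png',p[:,:,::-1])
h,s,v=hsv(p)
K=c['mtx']
for X in [(.484,.3435,.010),(.5005,.2805,.054),(.484,.3435,.124)]:
    q=c['R']@np.array(X)+c['t'];print(K[0,0]*q[0]/q[2]+K[0,2],K[1,1]*q[1]/q[2]+K[1,2])
"
```

```text
(array([ 1.1,  5.1, 88.2]), array([-0.1,  0.1,  0.3]))
323.592469371321 204.84495340299
324.9179127999106 317.1421506094142
329.00079822365575 277.91077877858856
```

View pics/w2.png

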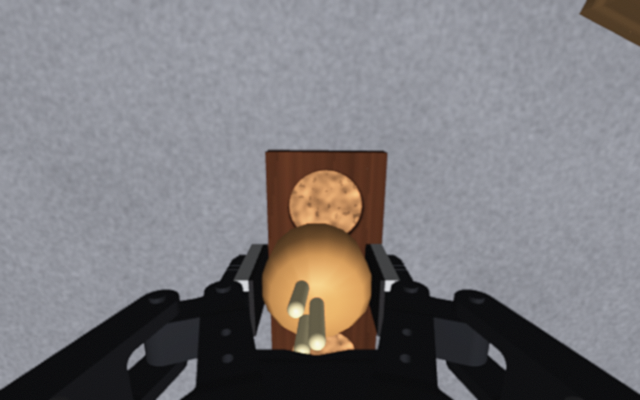

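The wrist view shows the corm held upright. The left socket is at (326,204), predicted (324,205), so I'm lowering it.

apply_moves --pt "1 4 25 0 0 0" --pt "1 5 50 0 0 0" --pt "1 5 67 0 0 0" --pt "1 5 77 0 0 0" --pt "1 5 83 0 0 0" --pt "1 5 86 0 0 0" --pt "1 5 87 0 0 0" --pt "1 5 87 0 0 0"

```text
clock: 4.8
tool_pos: [0.485, 0.3452, 0.0218]
tcp_rot: [3.14, -0.0, 1.821]
contact_force: [0.4, -0.6, -1.0]
width: 0.505
grip_force: 31.0
```

apply_moves --pt "0 0 1 0 0 0" --pt "0 0 2 0 0 0" --pt "0 0 2 0 0 0"

```text
clock: 5.05
tool_pos: [0.4845, 0.3453, 0.0193]
tcp_rot: [3.141, -0.0, 1.821]
contact_force: [0.4, -0.2, -1.1]
width: 0.504
grip_force: 31.0
```

apply_moves --pt "0 0 0.7 0 0 0" --pt "0 0 1.5 0 0 0" --pt "0 0 1.5 0 0 0"

```text
clock: 5.3
tool_pos: [0.4845, 0.3453, 0.019]
tcp_rot: [3.141, -0.0, 1.821]
contact_force: [-5.5, -2.9, 12.6]
width: 0.507
grip_force: 32.2
```

apply_moves --pt "0 0 -0.5 0 0 0" --pt "0 0 -0.5 0 0 0" --pt "0 0 -0.5 0 0 0" --pt "0 0 -0.5 0 0 0" --pt "0 0 -0.5 0 0 0" --gripper 0.9

```text
clock: 5.72
tool_pos: [0.4841, 0.3449, 0.0176]
tcp_rot: [-3.141, 0.0, 1.821]
contact_force: [-0.2, -0.5, -0.1]
width: 0.904
grip_force: 0.0
```

apply_moves --pt "0 0 -15 0 0 0" --pt "0 0 -45 0 0 0" --pt "0 0 -85 0 0 0" --pt "0 0 -120 0 0 0" --pt "0 0 -140 0 0 0" --pt "0 0 -140 0 0 0" --pt "0 0 -140 0 0 0"

```text
clock: 6.3
tool_pos: [0.4853, 0.3456, 0.1597]
tcp_rot: [3.138, -0.001, 1.821]
contact_force: [0.1, -0.4, -0.5]
width: 0.898
grip_force: 0.0
```

```bash
python3 - <<'E'
from h import *
c=arm.camera_params('wrist');p,d=arm.snapshot('wrist');h,s,v=hsv(p);cv2.imwrite('pics/w3.png',p[:,:,::-1])
print(go([.612,-.098,.15],np.radians(104)))
E
```

```text
(array([-460.8,   14.1,    7.6]), array([ 0. , -0. ,  0.3]))
```

View pics/w3.png

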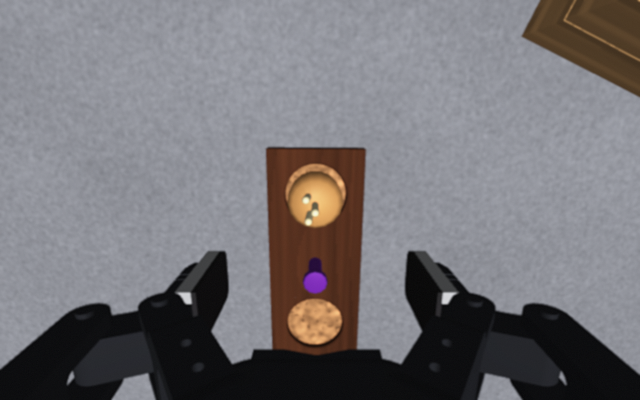

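The sprouted corm stands upright in the left socket, at (315,198). Next is the bare corm.

apply_moves --pt "-35 1 0 0 0 0" --pt "-75 2 1 0 0 0" --pt "-115 3 2 0 0 0" --pt "-155 4 3 0 0 0" --pt "-195 6 4 0 0 0" --pt "-235 7 5 0 0 0" --pt "-275 8 6 0 0 0" --pt "-315 10 7 0 0 0" --gripper 1

```text
clock: 7.02
tool_pos: [0.5705, 0.0404, 0.1482]
tcp_rot: [-3.138, -0.001, 1.821]
contact_force: [0.6, 0.2, 0.2]
width: 0.999
grip_force: 0.0
```

apply_moves --pt "-40 1 0 0 0 0" --pt "-80 2 0 0 0 0" --pt "-115 3 0 0 0 0" --pt "-138 4 1 0 0 0.3" --pt "-146 4 1 0 0 0.3" --pt "-146 4 1 0 0 0.3" --pt "-146 4 1 0 0 0.3"

```text
clock: 7.6
tool_pos: [0.6109, -0.0975, 0.1479]
tcp_rot: [-3.139, -0.002, 1.815]
contact_force: [0.0, 1.7, 0.1]
width: 0.999
grip_force: 0.0
```

```bash
python3 - <<'E'
from h import *
c=arm.camera_params('wrist');p,d=arm.snapshot('wrist');h,s,v=hsv(p)
q=c['R']@np.array((.612,-.098,.024))+c['t'];K=c['mtx'];n=(K[0,0]*q[0]/q[2]+K[0,2],K[1,1]*q[1]/q[2]+K[1,2])
r=silh((s>100)&((h<15)|(h>165)),c,n,.024); print(n,r)
print(go([*r['circ'][:2],.008],np.radians(104)))
E
```

```text
(np.float64(318.2297691416047), np.float64(198.6712833593404)) {'px': array([318. , 199.7]), 'mean': array([ 0.612 , -0.0989,  0.024 ]), 'circ': array([ 0.612 , -0.0989,  0.024 ]), 'size': array([43.3, 45.8])}
(array([ -2.5,   0.7, 140.4]), array([-0.1, -0.1,  0.1]))
```

apply_moves --pt "-2 0.5 35 0 0 0" --pt "-2 0.5 70 0 0 0" --pt "-2 0.5 100 0 0 0" --pt "-2 0.5 120 0 0 0" --pt "-2 0.5 133 0 0 0" --pt "-2 0.5 140 0 0 0" --pt "-2 0.5 140 0 0 0" --pt "-2 0.5 140 0 0 0"

```text
clock: 8.32
tool_pos: [0.6137, -0.0995, 0.0109]
tcp_rot: [3.141, 0.001, 1.817]
contact_force: [0.2, -0.6, 1.2]
width: 1.001
grip_force: 0.0
```

apply_moves --pt "0 0 0 0 0 0" --pt "0 0 0 0 0 0" --pt "0 0 0 0 0 0" --pt "0 0 0 0 0 0" --pt "0 0 0 0 0 0" --pt "0 0 0 0 0 0" --gripper 0

```text
clock: 8.82
tool_pos: [0.614, -0.1003, 0.0114]
tcp_rot: [3.14, 0.001, 1.816]
contact_force: [-2.1, 0.4, 7.2]
width: 0.512
grip_force: 31.0
```

apply_moves --pt "0 0 -15 0 0 0" --pt "0 0 -45 0 0 0" --pt "0 0 -80 0 0 0" --pt "0 0 -110 0 0 0" --pt "0 0 -110 0 0 0" --pt "0 0 -110 0 0 0"

```text
clock: 9.32
tool_pos: [0.6151, -0.1006, 0.1233]
tcp_rot: [3.136, 0.003, 1.816]
contact_force: [0.3, -0.4, -0.2]
width: 0.508
grip_force: 30.8
```

```bash
python3 -c "
from h import *
print(go([.5165,.217,.12],np.radians(104)))"
```

```text
(array([332. , -18.6,   2.2]), array([0.3, 0.2, 0. ]))
```

apply_moves --pt "30 -2 0 0 0 0" --pt "70 -4 0 0 0 0" --pt "110 -6 0 0 0 0" --pt "150 -8 0 0 0 0" --pt "190 -10 0 0 0 0" --pt "230 -13 0 0 0 0" --pt "270 -15 0 0 0 0" --pt "305 -17 0 0 0 0"

```text
clock: 9.98
tool_pos: [0.5202, 0.1936, 0.118]
tcp_rot: [-3.139, -0.0, 1.816]
contact_force: [0.5, 0.5, -0.0]
width: 0.51
grip_force: 30.8
```

apply_moves --pt "20 -1 0 0 0 0" --pt "27 -1.5 0 0 0 0" --pt "27 -1.5 0 0 0 0" --pt "27 -1.5 0 0 0 0" --pt "27 -1.5 0 0 0 0"

```text
clock: 10.4
tool_pos: [0.5146, 0.2162, 0.1192]
tcp_rot: [-3.141, 0.001, 1.815]
contact_force: [0.0, -0.7, 0.0]
width: 0.508
grip_force: 30.8
```

```bash
python3 -c "
from h import *
print(go([.5165,.217,.022],np.radians(104)))"
```

```text
(array([ 0.4,  2.1, 97.2]), array([-0.1,  0. , -0. ]))
```

apply_moves --pt "0.5 2 30 0 0 0" --pt "0.5 2 58 0 0 0" --pt "0.5 2 76 0 0 0" --pt "0.5 2 87 0 0 0" --pt "0.5 2 93 0 0 0" --pt "0.5 2 95 0 0 0" --pt "0.5 2 96 0 0 0" --pt "0.5 2 96 0 0 0"

```text
clock: 11.07
tool_pos: [0.5173, 0.2186, 0.025]
tcp_rot: [3.14, -0.0, 1.816]
contact_force: [0.5, -0.9, -0.1]
width: 0.506
grip_force: 30.8
```

apply_moves --pt "0 0 1 0 0 0" --pt "0 0 1.5 0 0 0" --pt "0 0 1.5 0 0 0"

```text
clock: 11.32
tool_pos: [0.5167, 0.2188, 0.023]
tcp_rot: [3.14, -0.0, 1.816]
contact_force: [0.6, -0.2, 0.5]
width: 0.504
grip_force: 30.8
```

apply_moves --pt "0 0 0.7 0 0 0" --pt "0 0 1.3 0 0 0" --pt "0 0 1.3 0 0 0"

```text
clock: 11.57
tool_pos: [0.5164, 0.2187, 0.0214]
tcp_rot: [3.141, -0.0, 1.816]
contact_force: [-1.0, -0.8, 3.6]
width: 0.507
grip_force: 31.1
```

apply_moves --pt "0 0 0.2 0 0 0" --pt "0 0 0.2 0 0 0" --pt "0 0 0.2 0 0 0" --pt "0 0 0.2 0 0 0" --pt "0 0 0.2 0 0 0" --gripper 0.9

```text
clock: 11.98
tool_pos: [0.5162, 0.2185, 0.0207]
tcp_rot: [-3.141, 0.0, 1.816]
contact_force: [0.6, -0.1, 1.2]
width: 0.901
grip_force: 0.0
```

apply_moves --pt "0 0 -15 0 0 0" --pt "0 0 -45 0 0 0" --pt "0 0 -85 0 0 0" --pt "0 0 -115 0 0 0" --pt "0 0 -130 0 0 0" --pt "0 0 -130 0 0 0"

```text
clock: 12.48
tool_pos: [0.5193, 0.2195, 0.1564]
tcp_rot: [3.133, -0.001, 1.816]
contact_force: [1.0, 0.7, 0.3]
width: 0.904
grip_force: 0.0
```

```bash
python3 - <<'E'
from h import *
c=arm.camera_params('wrist');p,d=arm.snapshot('wrist');h,s,v=hsv(p);cv2.imwrite('pics/w4.png',p[:,:,::-1])
print(go([.460,-.093,.15],np.radians(16.7)),arm.get_state()['qpos'].round(2))
E
```

```text
(array([-288.7, -132. ,    2.8]), array([ 0.2, -0.2, 87.3])) [0.31 0.07 1.69 0.   1.37 0.06]
```

View pics/w4.png

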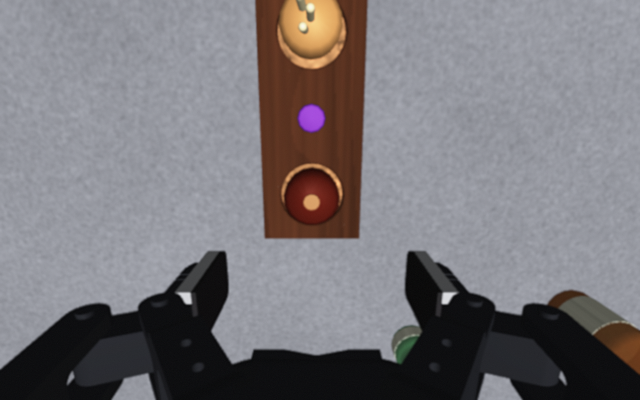

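The bare corm is upright in the right socket, at (312,196). Now the riser.

apply_moves --pt "-22 -10 0 0 0 7" --pt "-44 -20 0 0 0 14" --pt "-68 -31 0 0 0 21" --pt "-92 -42 0 0 0 28" --pt "-116 -53 0 0 0 35" --pt "-140 -64 1 0 0 42" --pt "-164 -75 1 0 0 49" --pt "-188 -86 1 0 0 56" --gripper 1

```text
clock: 13.2
tool_pos: [0.4768, 0.0142, 0.1478]
tcp_rot: [-3.139, 0.002, 0.833]
contact_force: [0.6, -0.6, 0.2]
width: 1.001
grip_force: 0.0
```

```bash
python3 -c "
from h import *
print(go([.460,-.093,.15],np.radians(16.7)))"
```

```text
(array([-90.7,  59.7,  -2.2]), array([-0.1,  0.1, 31. ]))
```

apply_moves --pt "-20 13 0 0 0 7" --pt "-42 27 0 0 0 14" --pt "-64 42 0 0 0 21" --pt "-82 54 0 0 0 28" --pt "-90 59 0 0 0 31" --pt "-90 59 0 0 0 31" --pt "-90 59 0 0 0 31" --pt "-90 59 0 0 0 31"

```text
clock: 13.87
tool_pos: [0.4617, -0.0902, 0.1488]
tcp_rot: [-3.14, 0.001, 0.3]
contact_force: [-0.4, 1.1, 0.0]
width: 1.002
grip_force: 0.0
```

```bash
python3 - <<'E'
from h import *
c=arm.camera_params('wrist');p,d=arm.snapshot('wrist');h,s,v=hsv(p);cv2.imwrite('pics/w5.png',p[:,:,::-1])
q=c['R']@np.array((.46,-.093,.03))+c['t'];K=c['mtx'];n=(K[0,0]*q[0]/q[2]+K[0,2],K[1,1]*q[1]/q[2]+K[1,2])
m=(h>100)&(h<130)&(s>140)
print(n,silh(m,c,n,.02))
b=blob(m,n);q=np.argwhere(b)[:,::-1];Q=cloud(c,q,d[b]);t=Q[abs(Q[:,2]-.04)<.004];print(len(t),t.mean(0),cv2.minEnclosingCircle((t[:,:2]*1e3).astype(np.float32)))
print(go([.460,-.093,.15],np.radians(16.7)))
E
```

```text
(np.float64(319.9746813180063), np.float64(200.4583878160847)) {'px': array([321.3, 200. ]), 'mean': array([ 0.4582, -0.0948,  0.02  ]), 'circ': array([ 0.4587, -0.0946,  0.02  ]), 'size': array([54.7, 49.8])}
2775 [ 0.46138385 -0.09363024  0.03967068] ((460.7601318359375, -93.86442565917969), 23.71608543395996)
(array([-2.6,  2.2, -0.9]), array([-0.1,  0. ,  0.5]))
```

View pics/w5.png

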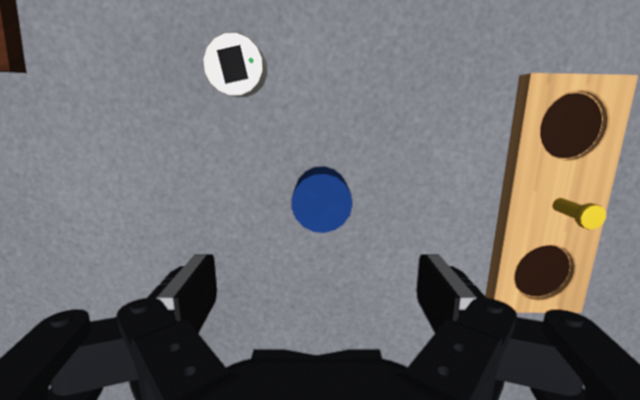

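The riser's top circle centre is at (322,202), radius 23.7 mm in depth, as it must be. The far socket of the pale plank is at (573,126).

apply_moves --pt "-2 3 35 0 0 0.5" --pt "-2 3 70 0 0 0.5" --pt "-2 3 100 0 0 0.5" --pt "-2 3 120 0 0 0.5" --pt "-2 3 132 0 0 0.5" --pt "-2 3 139 0 0 0.5" --pt "-2 3 139 0 0 0.5" --pt "-2 3 139 0 0 0.5"

```text
clock: 14.58
tool_pos: [0.4614, -0.094, 0.0111]
tcp_rot: [-3.142, 0.0, 0.29]
contact_force: [-0.6, 0.2, 0.3]
width: 0.996
grip_force: 0.0
```

apply_moves --pt "0 0 0 0 0 0" --pt "0 0 0 0 0 0" --pt "0 0 0 0 0 0" --pt "0 0 0 0 0 0" --pt "0 0 0 0 0 0" --pt "0 0 0 0 0 0" --gripper 0

```text
clock: 15.08
tool_pos: [0.4621, -0.0948, 0.012]
tcp_rot: [3.141, -0.002, 0.289]
contact_force: [-1.6, 1.1, 6.9]
width: 0.555
grip_force: 30.4
```

apply_moves --pt "0 0 -15 0 0 0" --pt "0 0 -45 0 0 0" --pt "0 0 -80 0 0 0" --pt "0 0 -110 0 0 0" --pt "0 0 -110 0 0 0" --pt "0 0 -110 0 0 0"

```text
clock: 15.58
tool_pos: [0.463, -0.0952, 0.1234]
tcp_rot: [3.138, -0.005, 0.289]
contact_force: [-0.8, -0.9, -1.6]
width: 0.553
grip_force: 31.2
```

```bash
python3 -c "
from h import *
print(go([.576,-.270,.12],np.radians(16.7)))"
```

```text
(array([ 58.5, 199.7,   4.3]), array([ 0.2, -0.3, -0.2]))
```

apply_moves --pt "9 30 0 0 0 0" --pt "20 68 0 0 0 0" --pt "31 106 0 0 0 0" --pt "42 144 0 0 0 0" --pt "52 178 0 0 0 0" --pt "58 199 0 0 0 0" --pt "58 199 0 0 0 0" --pt "58 199 0 0 0 0"

```text
clock: 16.25
tool_pos: [0.5724, -0.2692, 0.1181]
tcp_rot: [-3.139, 0.003, 0.287]
contact_force: [-0.7, 0.9, -0.8]
width: 0.556
grip_force: 31.4
```

```bash
python3 - <<'E'
from h import *
c=arm.camera_params('wrist');p,d=arm.snapshot('wrist');h,s,v=hsv(p);cv2.imwrite('pics/w6.png',p[:,:,::-1])
vv,uu=np.mgrid[:400,:640]; P=cloud(c,np.c_[uu.ravel(),vv.ravel()],d.ravel()).reshape(400,640,3)
m=(h>100)&(h<130)&(s>140)&(d>0); Q=P[m]; top=np.percentile(Q[:,2],90); t=Q[abs(Q[:,2]-top)<.004]
print("held top",top,cv2.minEnclosingCircle((t[:,:2]*1e3).astype(np.float32)))
print(arm.get_state()['tool_pos'],go([.576,-.270,.12],np.radians(16.7)))
E
```

```text
held top 0.1463027306497526 ((570.2882080078125, -269.0132751464844), 24.803342819213867)
[ 0.57212057 -0.26818749  0.11843912] (array([ 3.2,  2.8, -1.6]), array([-0.2,  0.1, -0.2]))
```

View pics/w6.png

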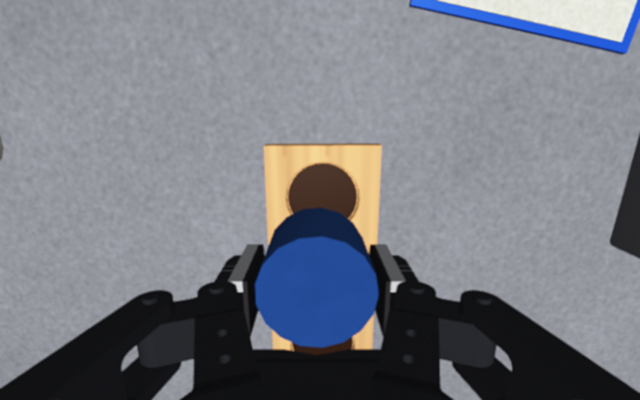

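The wrist view shows the riser held at (317,290) and the far socket at (323,197). The plank's far edge is at row 145, so I can fix the socket from that edge and the dark floor.

```bash
python3 - <<'E'
from h import *
c=arm.camera_params('wrist');p,d=arm.snapshot('wrist');h,s,v=hsv(p)
yaw=np.radians(16.8);A=np.array([[np.cos(yaw),np.sin(yaw)],[-np.sin(yaw),np.cos(yaw)]])
m=(h>5)&(h<30)&(s>70)
rows=[]
for r in range(155,205,3):
    u=np.where(m[r,200:440])[0]+200; 
    rows.append(cast(c,[(u.min(),r),(u.max()+1,r)],.016)[:,:2])
rows=np.array(rows); mid=rows.mean(1); print("width",np.linalg.norm(rows[:,0]-rows[:,1],axis=1).mean(),"yaw",np.degrees(np.arctan2(*(mid[0]-mid[-1])[::-1])))
far=np.array([cast(c,(u,np.where(m[120:200,u])[0].min()+120),.016)[0,:2] for u in range(280,370,5)])
f=np.polyfit(far[:,1],far[:,0],1);print("far edge yaw",np.degrees(np.arctan(-f[0])))
ex=np.mean(far@A[0]); ey=np.mean(mid@A[1]); print("socket by edges",A.T@np.array([ex-.040,ey]))
dark=(v<80)&(s>60)&((h<20)|(h>170)); dark[205:]=0; b=blob(dark,(323,190)); q=np.argwhere(b)[:,::-1]
q=cv2.convexHull(q.astype(np.int32))[:,0]; q=q[q[:,1]<203]; X=cast(c,q,.016)[:,:2]
B=np.c_[2*X,np.ones(len(X))];w=np.linalg.lstsq(B,(X**2).sum(1),rcond=None)[0];print("circle rim",w[:2],np.sqrt(w[2]+w[:2]@w[:2]))
X=cast(c,q,.010)[:,:2]
B=np.c_[2*X,np.ones(len(X))];w=np.linalg.lstsq(B,(X**2).sum(1),rcond=None)[0];print("circle floor",w[:2],np.sqrt(w[2]+w[:2]@w[:2]))
print(go([.576,-.270,.12],np.radians(16.7)))
E
```

```text
width 0.08495741624756734 yaw 16.301695978636545
far edge yaw 16.556716022556905
socket by edges [ 0.57710467 -0.27180911]
circle rim [ 0.57729275 -0.27114203] 0.02453575864530726
circle floor [ 0.57587495 -0.27167863] 0.025137636740881524
(array([ 3. ,  3.3, -1.1]), array([-0.1,  0.1, -0.2]))
```

apply_moves --pt "4 4 25 0 0 0" --pt "4.6 4.6 52 0 0 0" --pt "4.6 4.6 72 0 0 0" --pt "4.6 4.6 82 0 0 0" --pt "4.6 4.6 87 0 0 0" --pt "4.6 4.6 87 0 0 0" --pt "4.6 4.6 87 0 0 0"

```text
clock: 16.93
tool_pos: [0.5796, -0.2718, 0.0349]
tcp_rot: [3.141, -0.001, 0.289]
contact_force: [0.7, -1.0, 0.5]
width: 0.552
grip_force: 31.4
```

```bash
python3 - <<'E'
from h import *
print(go([.5768,-.2715,.0215],np.radians(16.6)))
c=arm.camera_params('wrist');p,d=arm.snapshot('wrist');cv2.imwrite('pics/w7.png',p[:,:,::-1])
E
```

```text
(array([-2.6, -1. , 13.4]), array([ 0., -0., -0.]))
```

View pics/w7.png

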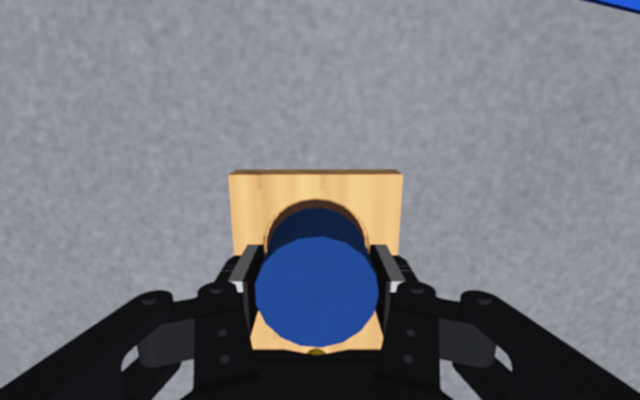

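The riser at (317,290) is centred sideways in the rim (263–369). Now I correct slightly and lower it.

apply_moves --pt "-1.3 -0.5 4 0 0 0" --pt "-1.3 -0.5 8 0 0 0" --pt "-1.3 -0.5 10 0 0 0" --pt "-1.3 -0.5 11 0 0 0" --pt "-1.3 -0.5 12 0 0 0" --pt "-1.3 -0.5 12 0 0 0"

```text
clock: 17.48
tool_pos: [0.5777, -0.2718, 0.0222]
tcp_rot: [-3.141, 0.0, 0.289]
contact_force: [-1.9, 0.4, 2.6]
width: 0.556
grip_force: 31.6
```

apply_moves --pt "0 0 0.7 0 0 0" --pt "0 0 1.3 0 0 0" --pt "0 0 1.3 0 0 0"

```text
clock: 17.73
tool_pos: [0.5777, -0.2718, 0.0221]
tcp_rot: [-3.142, 0.0, 0.289]
contact_force: [-8.1, 4.0, 13.6]
width: 0.548
grip_force: 32.7
```

The height .022 is the pick height plus 10 mm, so it is on the socket floor. Release.

apply_moves --pt "0 0 -1 0 0 0" --pt "0 0 -1 0 0 0" --pt "0 0 -1 0 0 0" --pt "0 0 -1 0 0 0" --pt "0 0 -1 0 0 0" --gripper 0.9

```text
clock: 18.15
tool_pos: [0.5776, -0.2717, 0.0212]
tcp_rot: [-3.141, 0.0, 0.289]
contact_force: [-0.2, -0.6, -0.4]
width: 0.902
grip_force: 0.0
```

apply_moves --pt "0 0 -15 0 0 0" --pt "0 0 -45 0 0 0" --pt "0 0 -85 0 0 0" --pt "0 0 -120 0 0 0" --pt "0 0 -130 0 0 0" --pt "0 0 -130 0 0 0" --pt "0 0 -130 0 0 0"

```text
clock: 18.73
tool_pos: [0.5785, -0.2722, 0.1535]
tcp_rot: [3.139, -0.002, 0.289]
contact_force: [0.3, -0.5, -0.9]
width: 0.897
grip_force: 0.0
```

```bash
cat >> h.py <<'E'
def topcirc(m,P,z,tol=.004):
    Q=P[m]; t=Q[abs(Q[:,2]-z)<tol]; return len(t),t.mean(0).round(4),cv2.minEnclosingCircle((t[:,:2]*1e3).astype(np.float32))
def grid(c,d):
    vv,uu=np.mgrid[:400,:640]; return cloud(c,np.c_[uu.ravel(),vv.ravel()],d.ravel()).reshape(400,640,3)
E
python3 - <<'E'
from h import *
c=arm.camera_params('wrist');p,d=arm.snapshot('wrist');h,s,v=hsv(p);cv2.imwrite('pics/w8.png',p[:,:,::-1])
P=grid(c,d);m=(h>100)&(h<130)&(s>140)
m=blob(m,(318,200),80);print(np.percentile(P[m][:,2],[5,50,95]),topcirc(m,P,.05))
print(arm.get_state()['tool_pos'],go([.541,-.0004,.15],np.radians(16.7)))
E
```

```text
[0.03771572 0.04960763 0.05072969] (2825, array([ 0.5775, -0.2712,  0.0497]), ((577.0247192382812, -271.4770812988281), 23.457569122314453))
[ 0.57751375 -0.27163291  0.1514757 ] (array([  42.2, -270.4,    1.5]), array([-0. ,  0. , -0.2]))
```

View pics/w8.png

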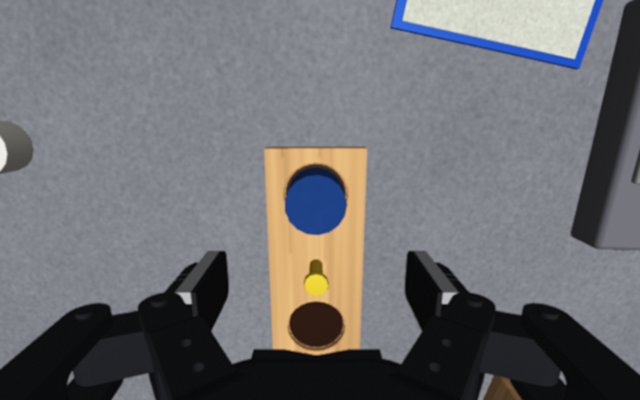

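The riser is seated, with its top level at 50 mm and its centre (.577,-.2714), seen at (316,201). Now the logger.

apply_moves --pt "5 -30 0 0 0 0" --pt "11 -70 0 0 0 0" --pt "17 -110 0 0 0 0" --pt "23 -150 0 0 0 0" --pt "30 -190 0 0 0 0" --pt "36 -228 0 0 0 0" --pt "40 -258 0 0 0 0" --pt "42 -270 0 0 0 0" --gripper 1

```text
clock: 19.45
tool_pos: [0.5388, 0.003, 0.1493]
tcp_rot: [-3.139, 0.004, 0.292]
contact_force: [0.6, -0.2, 0.4]
width: 0.999
grip_force: 0.0
```

apply_moves --pt "0 0 0 0 0 0" --pt "0 0 0 0 0 0" --pt "0 0 0 0 0 0" --pt "0 0 0 0 0 0"

```text
clock: 19.78
tool_pos: [0.541, -0.0024, 0.151]
tcp_rot: [3.141, 0.001, 0.287]
contact_force: [0.7, -0.2, -0.1]
width: 1.0
grip_force: 0.0
```

```bash
python3 - <<'E'
from h import *
c=arm.camera_params('wrist');p,d=arm.snapshot('wrist');h,s,v=hsv(p)
P=grid(c,d);m=(np.hypot(P[...,0]-.541,P[...,1])<.04)&(P[...,2]>.005)&(d>0)
print(topcirc(m,P,.028)); n=np.argwhere(m).mean(0)[::-1]
t=topcirc(m,P,.028)[2][0]
print(n,go([t[0]/1e3,t[1]/1e3,.003],np.radians(16.6)))
print(arm.get_state()['tool_pos'])
E
```

```text
(2140, array([ 0.54  , -0.001 ,  0.0279]), ((539.4734497070312, -1.2877553701400757), 21.84342384338379))
[310.31988049 351.40562459] (array([ -1.2,  -1.5, 148.1]), array([ 0. ,  0. , -0.2]))
[ 0.54112972 -0.00236654  0.15111625]
```

apply_moves --pt "-1.2 -1.5 35 0 0 0" --pt "-1.2 -1.5 70 0 0 0" --pt "-1.2 -1.5 105 0 0 0" --pt "-1.2 -1.5 127 0 0 0" --pt "-1.2 -1.5 140 0 0 0" --pt "-1.2 -1.5 146 0 0 0" --pt "-1.2 -1.5 147 0 0 0" --pt "-1.2 -1.5 147 0 0 0"

```text
clock: 20.5
tool_pos: [0.5405, -0.0003, 0.0055]
tcp_rot: [3.141, -0.001, 0.288]
contact_force: [0.7, 0.3, -0.3]
width: 0.997
grip_force: 0.0
```

apply_moves --pt "0 0 0 0 0 0" --pt "0 0 0 0 0 0" --pt "0 0 0 0 0 0" --pt "0 0 0 0 0 0" --pt "0 0 0 0 0 0" --pt "0 0 0 0 0 0" --gripper 0

```text
clock: 21.0
tool_pos: [0.5406, 0.0, 0.0059]
tcp_rot: [3.141, -0.002, 0.289]
contact_force: [-1.6, -0.2, 5.1]
width: 0.503
grip_force: 30.0
```

apply_moves --pt "0 0 -15 0 0 0" --pt "0 0 -45 0 0 0" --pt "0 0 -80 0 0 0" --pt "0 0 -115 0 0 0" --pt "0 0 -130 0 0 0" --pt "0 0 -130 0 0 0" --pt "0 0 -130 0 0 0"

```text
clock: 21.58
tool_pos: [0.5406, 0.0001, 0.1361]
tcp_rot: [3.14, -0.003, 0.289]
contact_force: [0.4, 0.6, -1.8]
width: 0.503
grip_force: 30.8
```

```bash
python3 -c "
from h import *
print(go([.577,-.2714,.13],np.radians(16.6)))"
```

```text
(array([-42.5, 270.6,   6.4]), array([ 0.1, -0.2, -0. ]))
```

apply_moves --pt "-5 30 0 0 0 0" --pt "-11 70 0 0 0 0" --pt "-17 110 0 0 0 0" --pt "-23 150 0 0 0 0" --pt "-30 190 0 0 0 0" --pt "-36 228 0 0 0 0" --pt "-40 258 0 0 0 0" --pt "-42.5 270 0 0 0 0"

```text
clock: 22.25
tool_pos: [0.5743, -0.2745, 0.1321]
tcp_rot: [-3.141, 0.002, 0.286]
contact_force: [0.9, -1.0, -0.4]
width: 0.504
grip_force: 30.9
```

apply_moves --pt "0 0 0 0 0 0" --pt "0 0 20 0 0 0" --pt "0 0 40 0 0 0" --pt "0 0 50 0 0 0" --pt "0 0 55 0 0 0" --pt "0 0 55 0 0 0" --pt "0 0 55 0 0 0"

```text
clock: 22.83
tool_pos: [0.5758, -0.2701, 0.0797]
tcp_rot: [-3.141, 0.0, 0.29]
contact_force: [0.8, 0.2, -0.4]
width: 0.508
grip_force: 30.9
```

```bash
python3 - <<'E'
from h import *
c=arm.camera_params('wrist');p,d=arm.snapshot('wrist');h,s,v=hsv(p);cv2.imwrite('pics/w9.png',p[:,:,::-1])
P=grid(c,d);t=arm.get_state()['tool_pos']
m=(np.hypot(P[...,0]-t[0],P[...,1]-t[1])<.03)&(P[...,2]>t[2])&(d>0)&(s<60)&(v>150)
print(t,np.percentile(P[m][:,2],[10,50,90]),topcirc(m,P,np.median(P[m][:,2]),.003))
print(go([.577,-.2714,.056],np.radians(16.6)))
E
```

```text
[ 0.57629579 -0.27057368  0.0805502 ] [0.1005824  0.10137284 0.10218774] (5638, array([ 0.5755, -0.2693,  0.1013]), ((573.8445434570312, -269.535400390625), 21.997283935546875))
(array([ 0.4,  1. , 24.6]), array([ 0. , -0.1, -0. ]))
```

View pics/w9.png

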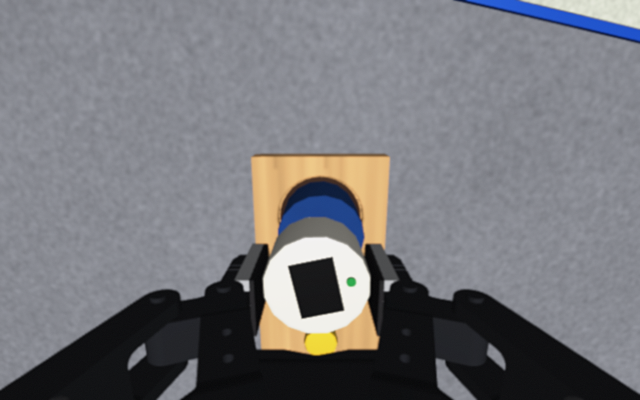

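The logger (318,285) is held level above the riser. Shift about 2 mm each way, then lower.

apply_moves --pt "2 2 6 0 0 0" --pt "2 2 12 0 0 0" --pt "2 2 17 0 0 0" --pt "2 2 19 0 0 0" --pt "2 2 19 0 0 0" --pt "2 2 19 0 0 0"

```text
clock: 23.38
tool_pos: [0.5779, -0.272, 0.0601]
tcp_rot: [-3.141, 0.001, 0.289]
contact_force: [-0.1, 0.2, -0.9]
width: 0.501
grip_force: 30.9
```

```bash
python3 - <<'E'
from h import *
c=arm.camera_params('wrist');p,d=arm.snapshot('wrist');h,s,v=hsv(p)
P=grid(c,d);t=arm.get_state()['tool_pos']
m=(np.hypot(P[...,0]-t[0],P[...,1]-t[1])<.03)&(P[...,2]>t[2])&(d>0)&(s<60)&(v>150)
print(t,topcirc(m,P,np.median(P[m][:,2]),.003))
print(go([.577,-.2714,.056],np.radians(16.6)))
E
```

```text
[ 0.57811199 -0.27218861  0.06050993] (5647, array([ 0.5776, -0.2713,  0.0818]), ((575.8853149414062, -271.726806640625), 21.97437286376953))
(array([-0.8, -1.1,  4.5]), array([-0. ,  0. , -0.1]))
```

apply_moves --pt "0.5 -0.3 1.5 0 0 0" --pt "0.5 -0.3 2.5 0 0 0" --pt "0.5 -0.3 3.2 0 0 0" --pt "0.5 -0.3 3.2 0 0 0"

```text
clock: 23.77
tool_pos: [0.5785, -0.2716, 0.0571]
tcp_rot: [-3.141, 0.0, 0.289]
contact_force: [-0.1, 0.4, 0.4]
width: 0.507
grip_force: 30.9
```

apply_moves --pt "0 0 0.5 0 0 0" --pt "0 0 1 0 0 0" --pt "0 0 1 0 0 0"

```text
clock: 24.02
tool_pos: [0.5785, -0.2717, 0.0562]
tcp_rot: [-3.142, 0.0, 0.289]
contact_force: [-0.5, -1.2, 0.0]
width: 0.505
grip_force: 30.9
```

apply_moves --pt "0 0 0.4 0 0 0" --pt "0 0 0.8 0 0 0" --pt "0 0 0.8 0 0 0"

```text
clock: 24.27
tool_pos: [0.5787, -0.2718, 0.056]
tcp_rot: [3.141, -0.0, 0.289]
contact_force: [-1.8, 0.2, 4.5]
width: 0.501
grip_force: 31.2
```

Contact. Release and rise.

apply_moves --pt "0 0 0 0 0 0" --pt "0 0 0 0 0 0" --pt "0 0 0 0 0 0" --pt "0 0 0 0 0 0" --pt "0 0 0 0 0 0" --gripper 0.9

```text
clock: 24.68
tool_pos: [0.5785, -0.2717, 0.0553]
tcp_rot: [-3.142, 0.0, 0.289]
contact_force: [-0.4, -0.4, -1.6]
width: 0.899
grip_force: 0.0
```

apply_moves --pt "0 0 -15 0 0 0" --pt "0 0 -45 0 0 0" --pt "0 0 -85 0 0 0" --pt "0 0 -110 0 0 0" --pt "0 0 -120 0 0 0" --pt "0 0 -120 0 0 0" --pt "0 0 -120 0 0 0"

```text
clock: 25.27
tool_pos: [0.5785, -0.2717, 0.1751]
tcp_rot: [3.141, -0.0, 0.289]
contact_force: [-0.4, 0.4, -0.9]
width: 0.901
grip_force: 0.0
```

```bash
python3 - <<'E'
from h import *
c=arm.camera_params('wrist');p,d=arm.snapshot('wrist');h,s,v=hsv(p)
P=grid(c,d);near=np.hypot(P[...,0]-.577,P[...,1]+.2714)<.04
print(topcirc(near&(d>0),P,.078)); print(topcirc(near&(h>100)&(h<130)&(s>140),P,.05))
w=p; p,d=arm.snapshot('scene'); cv2.imwrite('pics/end.png',np.vstack([p[100:300],w[100:400]])[:,:,::-1])
E
```

```text
(2585, array([ 0.5779, -0.2714,  0.0778]), ((576.944580078125, -271.5117492675781), 22.080549240112305))
(153, array([ 0.5931, -0.2651,  0.0492]), ((583.1136474609375, -268.8947448730469), 21.884902954101562))
```

View pics/end.png

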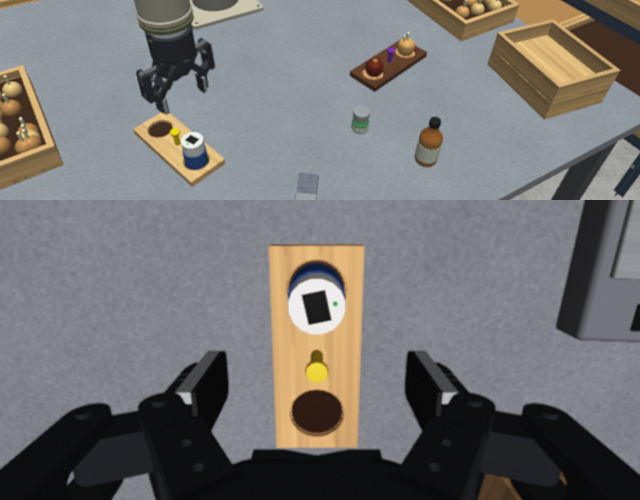

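The logger (317,306) stands centred on the riser: (.5769,-.2715) against (.577,-.2714), with its top at 78 mm. Both corms are upright in their sockets and the jar has not moved.

```bash
python3 -c "
from plant import arm
print(arm.close_job())"
```

```text
the job is handed in; nothing more can be done
None
```

The job is handed in after about 25 s of robot time: both corms are in their sockets on the dark plank, the riser is in the far socket of the pale plank with the logger centred on it, everything is upright and let go, and the jar is untouched.

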